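# Test and reset the stop button of a furniture assembly bench

## Robot

A 6-joint arm with a two-finger parallel gripper is mounted at the origin on the work surface. World frame = base frame: x ahead of the robot, y to its left, z up, the work surface at z = 0. Lengths are in m, angles in rad, forces in N, time in s.
With the tool pointing down it reaches from about 0.3 to 0.875 m from the base axis. Payload 6.4 kg.
Tool frame: the origin (TCP) lies between the finger pads; the fingertips stand 25 mm ahead of it and the grasp point (between the pads) lies 6 mm ahead of it; z points along the fingers, y is the line along which they close (so a half turn about z gives the same grasp; the last joint's range is limited). The gripper opens to 85 mm and grips with 20 to 120 N. Pads are 22 mm wide; open, the fingers measure 114 mm over their backs; the gripper's body (76 mm by 85 mm) begins 54 mm behind the grasp point. The pads swing forward as they close: fully open they stand 13 mm farther back than shut.
Start: joints at [-1.54, 0.181, 1.607, -0, 1.354, -0.206], TCP at [0.135, -0.559, 0.236] pointing down, gripper open.
Joint ranges: [-2.99, 2.99], [-0.89, 2.07], [0.3, 2.58], [-1.14, 4.28], [0, 2.63], [-3.12, 3.12]. Speed limits (rad/s): [2.57, 2.57, 3.01, 3.14, 3.14, 3.14].

## Interface

Orientations are given as a unit quaternion [w, x, y, z].
In Python, from bench import ctrl gives the robot as it stands.
- The arm moves only by the tool servo_tool, never from a script. Its argument "series" is text: rows parted by semicolons, each of 7 numbers parted by spaces: the gripper command: -1 is fully open, 1 is shut, values between are in proportion, then the shift along the tool's x, y, z in m, then the turn, a rotation vector about the tool's x, y, z in degrees. A call has 1 to 12 rows; each row is the pose to reach, as a shift and turn from the pose commanded when the call began, along the tool's axes at that moment; what a row does not reach only later rows make up. A row lasts 1/12 s, in which the tool goes at most 41.7 mm and 7.16 degrees, less where a joint would pass 70% of its speed; a pose out of reach is approached as far as the arm can. A call with a gripper value outside its range is refused whole. The fingers move at their own pace and stop on an object; the grip force is fixed at half the most. Time passes only in rows, so rows that repeat a pose let the fingers close. It gives the time, the measured TCP pose, the force, the opening and the grip force at its end, in the units of the state.
- ctrl.get_obs(): the state, without advancing time (a new reading comes with each control period).
- ctrl.camera(name): name is "scene" or "top" or "wrist"; returns a dict with "img" (400x640x3 uint8, red, green, blue), "z_map" (400x640 float32, m along the optical axis (not along the pixel's ray), 0 where there is no reading), "fovy" (degrees; the focal length in pixels is half the picture's height over the tangent of half this angle, whatever the lens; pixels are square), "cx", "cy" (the principal point, pixels), "extrinsics" (4x4, takes a point from camera to world coordinates); the wrist camera has in their place "T_tool_cam" (4x4, takes a point from camera to tool coordinates, whose origin is the TCP and whose axes are the flange's). Camera axes: x right, y down, z forward; pixel columns grow to the right and rows downward; lengths in m; the calibration is good to about 2 mm. The wrist camera is an equidistant fisheye: a pixel r from the principal point sees the ray r / f radians off the axis. A picture is of the moment at which its call begins: read the wrist's pose just before it.
- ctrl.hand_in(): hands the job in; it is judged then, once.
The state is a dict: "time_s": time; "q": joint angles; "dq": joint speeds; "joint_efforts": joint torques, N m; "eef_pos": TCP position; "eef_rot": TCP orientation; "wrist_force": force on the tool from outside, world axes, zero at the start; "torque": the same for the moment, N m; "opening": opening from 0.0 (shut) to 1.0 (fully open); "grasp_force": force on a finger pad.
Only numpy, scipy, OpenCV 4.12 (cv2) and the standard library are available. Lean on these libraries where they do the work, as an engineer would, in place of code of your own. Each camera call takes 0.05 s, during which the arm holds its last target. There are 200 camera calls.

## Task

Before the shift starts, test the bench's stop: push the wide, flat-topped mushroom button fully down so that it latches, then grip its head and turn it clockwise (seen from above) about an eighth of a turn so that it releases, and let go, leaving it popped up and ready for use. Do not press the small domed button on the similar box.

Things in the scene. Friction and masses are not known exactly. Their poses are not given: they have to be found in the camera images.
- stop_top (a point): Centre of the flat top of the stop button's head, z up; it sinks and turns with the head. Head: round black plastic mushroom, 44 mm across (45 over its edge ribs), 20 mm tall, three grey marks on top, to be gripped by its round edge at any yaw. Its top is 104 mm above the bench when released, 98 latched. Its fixed grey box stands left, middle or right in a row of three alike, 0.2 m or more apart.
- stop_press (a joint): How far the stop button is down, m: 0 released, 0.006 fully down. About 3 N starts it; past half way it snaps down and stays latched until turned. The head's underside is 84 mm above the bench released, 78 latched; below it are a 22 mm neck, an aluminium collar (44 mm across, top at 61 mm) and the box (86 x 86 mm, top at 56 mm): fingertips beside the head fit between.
- stop_turn (a joint): Turn of the stop button's head, rad: 0 at rest, growing clockwise seen from above, hard stop at 0.9. A weak spring (up to 0.06 N m) turns it back when let go. When latched, turning lifts the head 7.5 mm per rad; from about 0.55 rad it pops up when let go, at 0.8 rad it is fully up. The hand may rise with it or stay level, the head slipping in a moderate grip.
- palm (a joint): How far the small bystander button is down, m, 0 to 0.006: a black domed push button, 28 mm across, on an aluminium ring on its own grey box (also 86 x 86 x 56 mm), in the same row; its top is about 80 mm above the bench. To be left alone. The row's third box carries a narrow bar-shaped selector knob.
Mind the look-alikes: they are no part of the job. What is shaped like the part that bears stop_top but pink or red is not meant.

How it is judged:
On the way, in this order (a step that is already met when the one before it is completed fails the run):
1. the stop button is pressed fully down (5 mm or more of its 6 mm) (value of joint stop_press above 0.005 m), for 0.2 s.
2. its head is turned clockwise by 0.5 rad or more (value of joint stop_turn above 0.5 rad), for 0.1 s.
At the end, for the whole second after the job is handed in: The stop button is up again (less than 1.5 mm down) and its head has returned to within 0.2 rad of rest (value of joint stop_press below 0.0015 m and value of joint stop_turn below 0.2 rad); the robot touches nothing.
It fails at once if the small domed button is pressed (more than 3 mm) (value of joint palm above 0.003 m).
It also fails if it takes over 38 s, if anything falls off the work surface, if the arm or the gripper's body presses on something with over 40 N, if the wrist force passes 120 N, or if a joint passes its speed limit or range.

## Working session

There is one attempt and no reset: what is moved stays moved. The work goes in short steps, Python scripts to look and compute and a tool call to move; the robot and the scene stay as the last step left them, time stands still between calls to the robot, and variables do not carry over. Pictures are saved under pics/ and viewed, at most 10 in all, crops included, and the job is handed in when it is done.

Besides the shell and the picture viewer there is one more tool, called after "Call:" as name(argument=value, ...) on one line, values as JSON. servo_tool: Moves the arm, as the interface text tells. Its arguments: {"type":"object","properties":{"series":{"type":"string"}},"required":["series"]}

```bash
mkdir -p pics; cat > h.py <<'E'
import numpy as np,cv2
from bench import ctrl
def pts(c):
    f=200/np.tan(np.radians(c["fovy"])/2);z=c["z_map"]
    v,u=np.mgrid[:400,:640]
    P=np.stack([(u-c["cx"])/f*z,(v-c["cy"])/f*z,z],-1)
    E=np.array(c["extrinsics"]);return P@E[:3,:3].T+E[:3,3]
E
python3 - <<'E'
from h import *
o=ctrl.get_obs();print(o)
ims=[]
for n in("top","scene"):
    c=ctrl.camera(n);np.savez(""+n+".npz",**{k:np.array(v) for k,v in c.items()})
    cv2.imwrite(f"pics/{n}0.png",c["img"][...,::-1]);print(n,c["fovy"],np.array(c["extrinsics"]).round(3).tolist(),(c["z_map"]>0).mean())
    P=pts(c)
    m=((c["z_map"]>0)&(P[...,2]>.065)&(P[...,2]<.115)).astype(np.uint8)
    k,l,s,ce=cv2.connectedComponentsWithStats(m)
    for i in range(1,k):
        if s[i,4]>40: q=P[l==i];print(s[i],np.median(q,0).round(3),q.max(0).round(3),q.min(0).round(3),c["img"][l==i].mean(0).round())
E
```

```text
{'time_s': 0.0, 'q': array([-1.54033609e+00,  1.81580481e-01,  1.60800930e+00,  2.80498149e-05,
        1.35376238e+00, -2.06277802e-01]), 'dq': array([-0.00138155, -0.00028348,  0.00064232,  0.00079747, -0.00044129,
       -0.00027804]), 'joint_efforts': array([ 8.08525638e-04, -4.44868255e+01, -3.51340592e+01, -1.53515512e-04,
        8.95242876e-03,  2.67142417e-05]), 'eef_pos': array([ 0.13487775, -0.55840721,  0.23526133]), 'eef_rot': array([-8.75151645e-04,  9.93002537e-01,  1.18089740e-01,  9.08786185e-05]), 'wrist_force': array([-0.16100265, -0.11791694,  0.47393255]), 'torque': array([ 0.03418361,  0.00248783, -0.0080977 ]), 'grasp_force': 0.0, 'opening': 0.9995004646221666}
top 42.476176480063586 [[-0.003, -0.998, 0.062, 0.338], [-1.0, 0.003, -0.0, 0.091], [0.0, -0.063, -0.998, 1.568], [0.0, 0.0, 0.0, 1.0]] 0.99581640625
[  89   18  519   80 4610] [0.94  0.243 0.09 ] [0.945 0.751 0.115] [ 0.728 -0.751  0.065] [72. 60. 61.]
[525  43  41  30 375] [ 0.839 -0.594  0.082] [ 0.88  -0.527  0.098] [ 0.798 -0.64   0.065] [168. 157. 141.]
[492  45  25  24 201] [ 0.824 -0.443  0.089] 
[... 2372 characters left out ...]
  21  22 351] [0.515 0.235 0.102] [0.531 0.256 0.107] [0.486 0.212 0.066] [31. 28. 28.]
[573 231  16  16 159] [0.418 0.676 0.096] [0.424 0.689 0.115] [0.404 0.668 0.078] [57. 58. 54.]
[243 233  19  15 214] [ 0.566 -0.012  0.07 ] [0.582 0.007 0.082] [ 0.537 -0.035  0.065] [92. 86. 83.]
[  0 284   9  27 144] [ 0.836 -0.434  0.079] [ 0.857 -0.429  0.102] [ 0.818 -0.449  0.065] [64. 61. 56.]
[ 518  353  107   47 1827] [0.733 0.62  0.087] [0.814 0.696 0.102] [0.728 0.545 0.065] [12. 38. 78.]
[   0  356  166   44 1775] [ 0.96  -0.178  0.093] [ 0.961 -0.002  0.115] [ 0.958 -0.339  0.065] [52. 31. 15.]
[432 363  69  37 352] [0.769 0.456 0.069] [0.834 0.515 0.073] [0.762 0.406 0.065] [ 27.  63. 125.]
```

```bash
python3 - <<'E'
import cv2
a=cv2.imread("pics/scene0.png")[150:290,120:520];a=cv2.resize(a,None,fx=2,fy=2,interpolation=3)
b=cv2.imread("pics/top0.png")[110:270,150:450];b=cv2.resize(b,(600,320),interpolation=3)
b=cv2.copyMakeBorder(b,0,0,0,200,0)
cv2.imwrite("pics/both.png",cv2.vconcat([a,b]))
E
```

```text
(no output)
```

View pics/both.png

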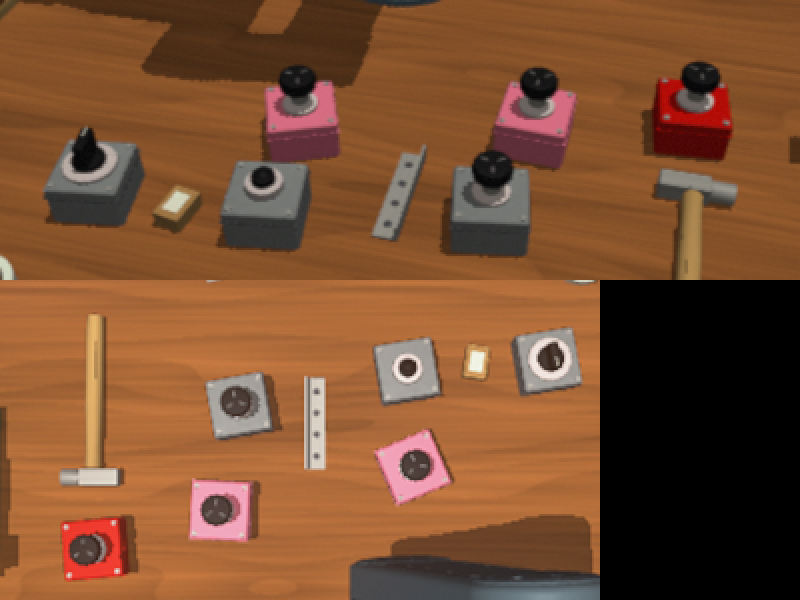

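Candidates, in top-camera pixels:
- **Grey box, black mushroom:** (268,171)
- **Domed button:** (353,154)
- **Selector:** (425,149)
- **Pink boxes:** (258,225) and (358,203)
- **Red box:** (193,245)

I choose the grey-box mushroom, at about (0.508, 0.234). Its top measures 0.103 m against the expected 0.104 m. I'll set off with the fingers closing and check again from close by.

Call:
servo_tool(series="1 0.549 -0.683 0 0 0 -30;1 0.549 -0.683 0 0 0 -30;1 0.549 -0.683 0 0 0 -30;1 0.549 -0.683 0 0 0 -30;1 0.549 -0.683 0 0 0 -30;1 0.549 -0.683 0 0 0 -30;1 0.549 -0.683 0 0 0 -30;1 0.549 -0.683 0 0 0 -30;1 0.549 -0.683 0 0 0 -30;1 0.549 -0.683 0 0 0 -30;1 0.549 -0.683 0 0 0 -30;1 0.549 -0.683 0 0 0 -30")

```text
time_s: 1.1
eef_pos: [0.3481, -0.1046, 0.2362]
eef_rot: [0.0, 0.929, 0.371, 0.0]
wrist_force: [0.9, -0.0, 0.6]
opening: -0.002
grasp_force: 0.0
```

Call:
servo_tool(series="1 0.349 -0.136 0.03 0 0 0;1 0.349 -0.136 0.03 0 0 0;1 0.349 -0.136 0.03 0 0 0;1 0.349 -0.136 0.03 0 0 0;1 0.349 -0.136 0.03 0 0 0;1 0.349 -0.136 0.03 0 0 0;1 0.349 -0.136 0.03 0 0 0;1 0.349 -0.136 0.03 0 0 0;1 0.349 -0.136 0.03 0 0 0;1 0.349 -0.136 0.03 0 0 0;1 0.349 -0.136 0.03 0 0 0;1 0.349 -0.136 0.03 0 0 0")

```text
time_s: 2.1
eef_pos: [0.5065, 0.2323, 0.2054]
eef_rot: [0.0, 0.928, 0.372, -0.001]
wrist_force: [0.3, 0.2, 0.1]
opening: -0.005
grasp_force: 0.0
```

```bash
python3 - <<'E'
from h import *
from scipy.spatial.transform import Rotation as R
o=ctrl.get_obs();c=ctrl.camera("wrist");cv2.imwrite("pics/w1.png",c["img"][...,::-1])
print(o["eef_pos"],o["eef_rot"],o["q"].round(2),c["T_tool_cam"],c["fovy"])
q=o["eef_rot"];Rt=R.from_quat([q[1],q[2],q[3],q[0]]).as_matrix()
f=200/np.tan(np.radians(c["fovy"])/2);v,u=np.mgrid[:400,:640];dx=u-c["cx"];dy=v-c["cy"];r=np.hypot(dx,dy)+1e-9
t=r/f;z=c["z_map"];P=np.stack([np.tan(t)*dx/r*z,np.tan(t)*dy/r*z,z],-1)
T=np.array(c["T_tool_cam"]);W=(P@T[:3,:3].T+T[:3,3])@Rt.T+o["eef_pos"]
m=((z>0)&(abs(W[...,2]-.104)<.005)&(np.hypot(W[...,0]-.508,W[...,1]-.234)<.05)).astype(np.uint8)
k,l,s,ce=cv2.connectedComponentsWithStats(m)
for i in range(1,k):
    if s[i,4]>60:
        w=W[l==i];e=cv2.minEnclosingCircle((w[:,:2]*1000).astype(np.float32));print(s[i],e,np.median(w[:,2]),c["img"][l==i].mean(0))
c=ctrl.camera("scene");P=pts(c)
m=(abs(P[...,2]-.104)<.006)&(np.hypot(P[...,0]-.508,P[...,1]-.234)<.04)
w=P[m];print(len(w),cv2.minEnclosingCircle((w[:,:2]*1000).astype(np.float32)))
E
```

```text
[0.50645437 0.23225388 0.20540769] [ 5.07702288e-05  9.28425835e-01  3.71516534e-01 -9.65317227e-04] [ 0.22  0.17  1.68 -0.    1.29  1.03] [[-8.42143243e-04 -9.45094738e-01 -3.26795390e-01  8.47994122e-02]
 [ 9.99999598e-01 -6.94894932e-04 -5.67331627e-04 -5.39554117e-04]
 [ 3.09093675e-04 -3.26795736e-01  9.45094943e-01 -1.37604930e-01]
 [ 0.00000000e+00  0.00000000e+00  0.00000000e+00  1.00000000e+00]] 65.70646984690485
[ 295  170   53   52 2087] ((507.7873840332031, 233.9496612548828), 23.158601760864258) 0.10357272336614706 [51.05318639 49.00718735 47.48682319]
247 ((507.44482421875, 234.33004760742188), 23.390480041503906)
```

View pics/w1.png

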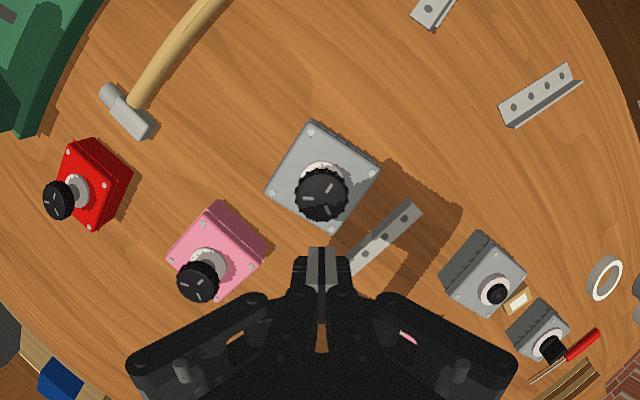

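The crop shows the black mushroom on the grey box at (321,195), and depth puts it at (0.508, 0.234) with radius about 22 mm and top at 0.1036 m. The pink box (198,280), red box (58,200), dome (497,292) and selector are well clear. Next I press.

Call:
servo_tool(series="1 0.002 0 0.035 0 0 0;1 0.002 0 0.065 0 0 0;1 0.002 0 0.072 0 0 0;1 0.002 0 0.075 0 0 0;1 0.002 0 0.077 0 0 0;1 0.002 0 0.079 0 0 0;1 0.002 0 0.081 0 0 0;1 0.002 0 0.082 0 0 0;1 0.002 0 0.082 0 0 0;1 0.002 0 0.082 0 0 0;1 0.002 0 0.082 0 0 0")

```text
time_s: 3.12
eef_pos: [0.5088, 0.2339, 0.1246]
eef_rot: [0.0, 0.929, 0.371, 0.0]
wrist_force: [0.4, 0.8, -0.2]
opening: -0.001
grasp_force: 0.0
```

Call:
servo_tool(series="1 0 0 0.001 0 0 0;1 0 0 0.002 0 0 0;1 0 0 0.003 0 0 0;1 0 0 0.003 0 0 0;1 0 0 0.003 0 0 0")

```text
time_s: 3.53
eef_pos: [0.5085, 0.2338, 0.121]
eef_rot: [-0.0, 0.929, 0.371, -0.0]
wrist_force: [-0.4, -1.0, -0.7]
opening: 0.003
grasp_force: 0.0
```

Call:
servo_tool(series="1 0 0 0.001 0 0 0;1 0 0 0.002 0 0 0;1 0 0 0.002 0 0 0;1 0 0 0.002 0 0 0")

```text
time_s: 3.87
eef_pos: [0.5085, 0.2338, 0.1191]
eef_rot: [-0.0, 0.929, 0.371, -0.0]
wrist_force: [1.3, 0.9, -0.1]
opening: -0.0
grasp_force: 0.0
```

```bash
python3 - <<'E'
from h import *
print(ctrl.get_obs())
c=ctrl.camera("wrist");a=c["img"][120:320,200:460,::-1];cv2.imwrite("pics/w2.png",cv2.resize(a,None,fx=2,fy=2,interpolation=3))
c=ctrl.camera("scene");P=pts(c)
m=(abs(P[...,2]-.1)<.007)&(np.hypot(P[...,0]-.508,P[...,1]-.234)<.022);w=P[m];print(len(w),np.percentile(w[:,2],[10,30,50,70,90]))
E
```

```text
{'time_s': 3.8667, 'q': array([ 2.18888016e-01,  2.80991304e-01,  1.74112429e+00, -3.88866500e-06,
        1.11970284e+00,  1.02926556e+00]), 'dq': array([ 0.00015375, -0.00125525, -0.00016382,  0.00058177,  0.00092093,
        0.00073755]), 'joint_efforts': array([-2.45283845e-03, -4.52352619e+01, -3.08835769e+01, -3.42990425e-04,
       -3.75252610e-03, -5.41304883e-05]), 'eef_pos': array([0.50850451, 0.23379625, 0.11907439]), 'eef_rot': array([-1.64058262e-05,  9.28586628e-01,  3.71115699e-01, -1.11706338e-04]), 'wrist_force': array([ 1.26484079,  0.93200369, -0.08537106]), 'torque': array([ 0.04208969, -0.0122181 ,  0.03377795]), 'grasp_force': 0.0, 'opening': -0.00024361849112688986}
209 [0.09711763 0.101322   0.10256948 0.10340567 0.10454371]
```

View pics/w2.png

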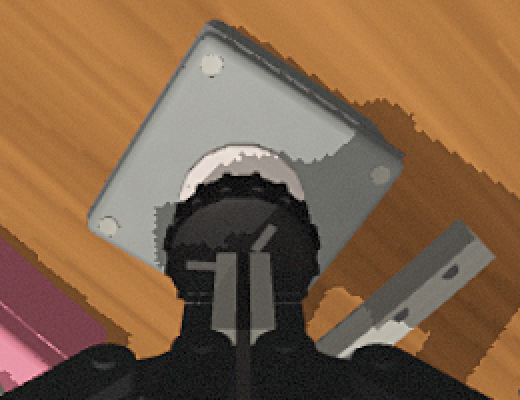

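The head is still up (about 0.103 m) and there is no contact, so the closed tips are shorter than assumed. I'll go on in small steps.

Call:
servo_tool(series="1 0 0 0.001 0 0 0;1 0 0 0.002 0 0 0;1 0 0 0.003 0 0 0;1 0 0 0.003 0 0 0")

```text
time_s: 4.3
eef_pos: [0.5084, 0.2338, 0.1159]
eef_rot: [-0.0, 0.929, 0.371, -0.0]
wrist_force: [-0.3, -0.4, -0.7]
opening: -0.002
grasp_force: 0.0
```

Call:
servo_tool(series="1 0 0 0.001 0 0 0;1 0 0 0.002 0 0 0;1 0 0 0.002 0 0 0")

```text
time_s: 4.55
eef_pos: [0.5085, 0.2338, 0.114]
eef_rot: [-0.0, 0.929, 0.371, -0.0]
wrist_force: [-0.4, 0.9, 0.2]
opening: 0.0
grasp_force: 0.0
```

```bash
cat >> h.py <<'E'
from scipy.spatial.transform import Rotation as R
def wpts():
    o=ctrl.get_obs();c=ctrl.camera("wrist");q=o["eef_rot"];Rt=R.from_quat([q[1],q[2],q[3],q[0]]).as_matrix()
    f=200/np.tan(np.radians(c["fovy"])/2);v,u=np.mgrid[:400,:640];dx=u-c["cx"];dy=v-c["cy"];r=np.hypot(dx,dy)+1e-9
    t=r/f;z=c["z_map"];P=np.stack([np.tan(t)*dx/r*z,np.tan(t)*dy/r*z,z],-1)
    T=np.array(c["T_tool_cam"]);P=P@T[:3,:3].T+T[:3,3];return o,c,P,P@Rt.T+o["eef_pos"]
E
python3 - <<'E'
from h import *
o,c,P,W=wpts();print(o["eef_pos"],o["wrist_force"])
for col in (310,330):
    for v in range(190,290,6): print(col,v,P[v,col].round(4),W[v,col,2].round(4))
E
```

```text
[0.50846024 0.23376168 0.11395355] [-0.35913299  0.94459249  0.16711291]
310 190 [ 0.0234 -0.008   0.0575] 0.0565
310 196 [ 0.0197 -0.008   0.0559] 0.058
310 202 [ 0.0164 -0.008   0.0536] 0.0604
310 208 [ 0.0123 -0.008   0.0533] 0.0606
310 214 [ 0.0201 -0.0069  0.0231] 0.0908
310 220 [ 0.0203 -0.0066  0.0141] 0.0998
310 226 [ 0.0184 -0.0065  0.0107] 0.1033
310 232 [ 0.0152 -0.0065  0.01  ] 0.104
310 238 [ 0.0119 -0.0066  0.0096] 0.1044
310 244 [ 0.0084 -0.0066  0.0094] 0.1045
310 250 [ 0.0115 -0.0061 -0.003 ] 0.117
310 256 [ 0.0114 -0.006  -0.0088] 0.1228
310 262 [ 0.0117 -0.0058 -0.015 ] 0.129
310 268 [ 0.0112 -0.0056 -0.0195] 0.1334
310 274 [ 0.0109 -0.0055 -0.0239] 0.1378
310 280 [ 0.0118 -0.0053 -0.0299] 0.1439
310 286 [ 0.0125 -0.0051 -0.0352] 0.1492
330 190 [0.0233 0.0052 0.0578] 0.0562
330 196 [0.0201 0.0051 0.0549] 0.0591
330 202 [0.0167 0.0051 0.0526] 0.0614
330 208 [0.0122 0.0052 0.0534] 0.0605
330 214 [0.0211 0.0042 0.0206] 0.0933
330 220 [0.0207 0.004  0.0133] 0.1007
330 226 [0.0184 0.004  0.0105] 0.1034
330 232 [0.0153 0.004  0.0097] 0.1043
330 238 [0.0116 0.004  0.0102] 0.1038
330 244 [0.0079 0.0041 0.0104] 0.1036
330 250 [ 0.0114  0.0037 -0.0029] 0.1168
330 256 [ 0.0115  0.0036 -0.009 ] 0.1229
330 262 [ 0.0115  0.0034 -0.0146] 0.1285
330 268 [ 0.0112  0.0033 -0.0195] 0.1334
330 274 [ 0.0114  0.0032 -0.0247] 0.1386
330 280 [ 0.0118  0.003  -0.03  ] 0.1439
330 286 [ 0.0109  0.003  -0.033 ] 0.1469
```

Call:
servo_tool(series="1 0 0 0.001 0 0 0;1 0 0 0.002 0 0 0;1 0 0 0.003 0 0 0;1 0 0 0.003 0 0 0")

```text
time_s: 4.93
eef_pos: [0.5084, 0.2338, 0.1109]
eef_rot: [-0.0, 0.929, 0.371, -0.0]
wrist_force: [0.7, -0.1, 0.5]
opening: -0.0
grasp_force: 0.0
```

Call:
servo_tool(series="1 0 0 0.001 0 0 0;1 0 0 0.002 0 0 0;1 0 0 0.003 0 0 0;1 0 0 0.003 0 0 0")

```text
time_s: 5.27
eef_pos: [0.5085, 0.2338, 0.108]
eef_rot: [-0.0, 0.929, 0.371, -0.0]
wrist_force: [-0.2, -0.2, -0.8]
opening: 0.0
grasp_force: 0.0
```

```bash
python3 - <<'E'
from h import *
o,c,P,W=wpts();print(o["eef_pos"],o["wrist_force"])
for v in range(200,270,4): print(v,P[v,310].round(4),W[v,310,2].round(4),c["img"][v,310])
a=c["img"][150:300,220:420,::-1]
s=ctrl.camera("scene");b=s["img"][170:290,310:420,::-1]
cv2.imwrite("pics/w3.png",cv2.hconcat([cv2.resize(a,(400,300),interpolation=3),cv2.resize(b,(275,300),interpolation=3)]))
E
```

```text
[0.50854513 0.23378671 0.10801992] [-0.19619656 -0.1525659  -0.77199879]
200 [ 0.02   -0.0077  0.0472] 0.0608 [200 193 187]
204 [ 0.0174 -0.0077  0.0468] 0.0612 [229 218 210]
208 [ 0.0146 -0.0078  0.047 ] 0.061 [144 136 128]
212 [ 0.012  -0.0078  0.0467] 0.0613 [156 147 140]
216 [ 0.021  -0.0067  0.018 ] 0.09 [10 11 13]
220 [ 0.0218 -0.0064  0.0106] 0.0974 [17 23 12]
224 [ 0.0201 -0.0064  0.0094] 0.0986 [17 11 25]
228 [ 0.0191 -0.0063  0.0065] 0.1016 [67 63 61]
232 [ 0.017  -0.0064  0.0062] 0.1019 [54 54 48]
236 [ 0.0152 -0.0064  0.0051] 0.1029 [56 56 56]
240 [ 0.0126 -0.0064  0.0058] 0.1022 [51 51 47]
244 [ 0.0107 -0.0064  0.0049] 0.1031 [54 47 50]
248 [ 0.0117 -0.0062 -0.0013] 0.1093 [103 101  92]
252 [ 0.0113 -0.0061 -0.0048] 0.1128 [101  96  87]
256 [ 0.0121 -0.0059 -0.0102] 0.1182 [87 86 79]
260 [ 0.0111 -0.0059 -0.0121] 0.1201 [91 90 82]
264 [ 0.0119 -0.0057 -0.017 ] 0.1251 [91 89 82]
268 [ 0.0112 -0.0056 -0.0194] 0.1274 [90 88 84]
```

View pics/w3.png

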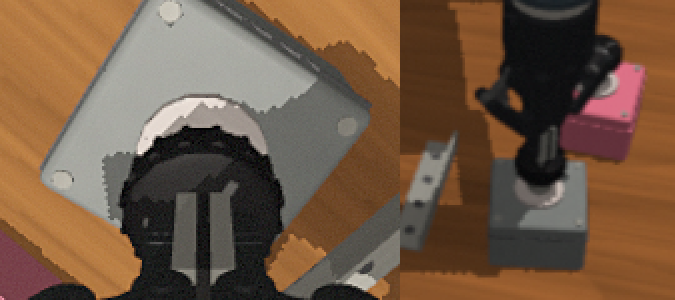

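Call:
servo_tool(series="1 0 0 0.001 0 0 0;1 0 0 0.002 0 0 0;1 0 0 0.003 0 0 0;1 0 0 0.003 0 0 0")

```text
time_s: 5.7
eef_pos: [0.5084, 0.2338, 0.1049]
eef_rot: [-0.0, 0.929, 0.371, -0.0]
wrist_force: [-0.9, 0.1, -0.8]
opening: 0.001
grasp_force: 0.0
```

Call:
servo_tool(series="1 0 0 0.001 0 0 0;1 0 0 0.002 0 0 0;1 0 0 0.002 0 0 0")

```text
time_s: 5.95
eef_pos: [0.5086, 0.2338, 0.103]
eef_rot: [-0.0, 0.929, 0.371, -0.0]
wrist_force: [-0.5, -0.5, 0.4]
opening: 0.004
grasp_force: 0.0
```

```bash
python3 - <<'E'
from h import *
o,c,P,W=wpts();print(o["eef_pos"],o["wrist_force"])
for v in range(216,264,4): print(v,P[v,310].round(4),W[v,310,2].round(4),c["img"][v,310])
E
```

```text
[0.50855403 0.23380673 0.10304625] [-0.54591098 -0.46226508  0.43334927]
216 [ 0.0215 -0.0067  0.0168] 0.0863 [24 28 25]
220 [ 0.0219 -0.0064  0.0104] 0.0927 [21 21 18]
224 [ 0.0208 -0.0064  0.0077] 0.0953 [30 29 25]
228 [ 0.0197 -0.0063  0.0052] 0.0978 [64 63 56]
232 [ 0.0178 -0.0063  0.0045] 0.0986 [56 54 54]
236 [ 0.0149 -0.0064  0.0057] 0.0974 [54 56 52]
240 [ 0.0127 -0.0064  0.0055] 0.0976 [56 53 50]
244 [ 0.0113 -0.0064  0.0037] 0.0993 [52 52 47]
248 [ 0.0113 -0.0062 -0.0005] 0.1036 [104 103  95]
252 [ 0.0113 -0.0061 -0.0048] 0.1078 [102 101  92]
256 [ 0.0109 -0.006  -0.008 ] 0.1111 [103  99  92]
260 [ 0.0106 -0.0059 -0.0113] 0.1144 [92 93 83]
```

The head is now at about 0.098 m, so it has sunk. The real tips stand about 5 mm ahead of the TCP. I'll press a little further until I see a bottom force.

Call:
servo_tool(series="1 0 0 0.001 0 0 0;1 0 0 0.001 0 0 0;1 0 0 0.001 0 0 0;1 0 0 0.001 0 0 0")

```text
time_s: 6.33
eef_pos: [0.5087, 0.2338, 0.1029]
eef_rot: [0.0, 0.929, 0.371, 0.0]
wrist_force: [-1.8, 1.3, 5.7]
opening: 0.002
grasp_force: 2.7
```

Call:
servo_tool(series="1 0 0 0.001 0 0 0;1 0 0 0.001 0 0 0;1 0 0 0.001 0 0 0;1 0 0 0.001 0 0 0")

```text
time_s: 6.67
eef_pos: [0.5089, 0.2339, 0.1028]
eef_rot: [0.0, 0.929, 0.371, 0.0]
wrist_force: [-4.0, -0.7, 11.3]
opening: -0.0
grasp_force: 5.9
```

Bottomed with 11 N. The closed tips stand about 5 mm ahead of the TCP, not 25. Next I lift, open, and measure the open tips.

Call:
servo_tool(series="1 0 0 -0.02 0 0 0;-1 0 0 -0.049 0 0 0;-1 0 0 -0.049 0 0 0;-1 0 0 -0.049 0 0 0;-1 0 0 -0.049 0 0 0;-1 0 0 -0.049 0 0 0;-1 0 0 -0.049 0 0 0;-1 0 0 -0.049 0 0 0;-1 0 0 -0.049 0 0 0;-1 0 0 -0.049 0 0 0;-1 0 0 -0.049 0 0 0;-1 0 0 -0.049 0 0 0")

```text
time_s: 7.67
eef_pos: [0.5086, 0.2338, 0.1501]
eef_rot: [-0.0, 0.929, 0.371, -0.0]
wrist_force: [0.9, -0.4, -0.1]
opening: 0.999
grasp_force: 0.0
```

```bash
python3 - <<'E'
from h import *
o,c,P,W=wpts();print(o["eef_pos"],o["wrist_force"],o["opening"],o["q"].round(2))
m=((c["z_map"]>0)&(abs(W[...,2]-.099)<.008)&(np.hypot(W[...,0]-.508,W[...,1]-.234)<.026))
w=W[m];print(m.sum(),cv2.minEnclosingCircle((w[:,:2]*1000).astype(np.float32)),np.percentile(w[:,2],[5,25,50,75,95]))
s=(c["z_map"]>0)&(abs(P[...,0])<.013)&(abs(P[...,1])<.06)&(abs(P[...,1])>.03)&(P[...,2]<.02)
for sg in(1,-1):
    p=P[s&(P[...,1]*sg>0)]
    if len(p): print(len(p),np.percentile(p[:,2],[50,90,97,100]),np.percentile(abs(p[:,1]),[1,50,99]))
cv2.imwrite("pics/w4.png",c["img"][...,::-1])
E
```

```text
[0.50855632 0.23379782 0.15009257] [ 0.86600247 -0.44980177 -0.06959131] 0.9990999621429983 [0.22 0.24 1.72 0.   1.18 1.03]
3081 ((507.2991943359375, 234.09373474121094), 23.580759048461914) [0.09402513 0.09711433 0.09769585 0.09819252 0.09885702]
5875 [-0.05998304 -0.02297694 -0.01461469 -0.00728389] [0.03216055 0.04956523 0.0598816 ]
5083 [-0.05744713 -0.021398   -0.01391074 -0.00775106] [0.03112355 0.04778064 0.0599332 ]
```

View pics/w4.png

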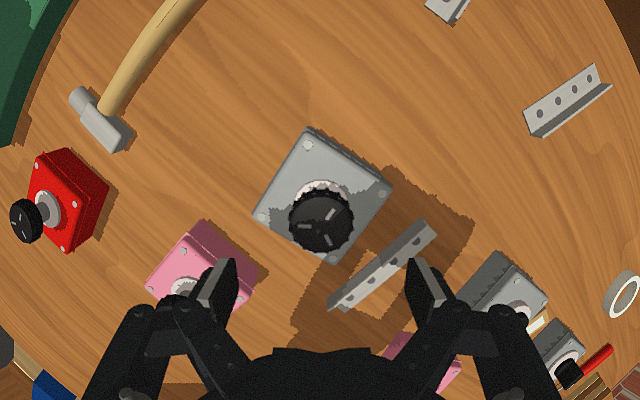

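The fingers straddle the head in the view (head at (320,222), finger pads at (215,290) and (425,280)). The top is at 0.0977 m, so it is latched. The open tips sit 8 mm behind the TCP, so for the grip I take the TCP to about 0.068 m.

Call:
servo_tool(series="-0.5 0 0 0.01 0 0 0;-0.5 0 0 0.03 0 0 0;-0.5 0 0 0.05 0 0 0;-0.5 0 0 0.065 0 0 0;-0.5 0 0 0.075 0 0 0;-0.5 0 0 0.081 0 0 0;-0.5 0 0 0.081 0 0 0;-0.5 0 0 0.081 0 0 0")

```text
time_s: 8.38
eef_pos: [0.5088, 0.2338, 0.0693]
eef_rot: [-0.0, 0.929, 0.371, 0.0]
wrist_force: [0.6, 0.5, -0.1]
opening: 0.753
grasp_force: 0.0
```

Call:
servo_tool(series="1 0 0 0 0 0 0;1 0 0 0 0 0 0;1 0 0 0 0 0 0;1 0 0 0 0 0 0;1 0 0 0 0 0 0;1 0 0 0 0 0 0;1 0 0 0 0 0 0;1 0 0 0 0 0 0")

```text
time_s: 9.05
eef_pos: [0.509, 0.2346, 0.0708]
eef_rot: [-0.0, 0.929, 0.371, 0.001]
wrist_force: [-3.4, 2.2, 5.7]
opening: 0.497
grasp_force: 60.2
```

Gripped at 60 N, opening about 43 mm. Now the clockwise turn, rising slightly.

Call:
servo_tool(series="1 0 0 -0.001 0 0 5;1 0 0 -0.001 0 0 10;1 0 0 -0.002 0 0 15;1 0 0 -0.002 0 0 20;1 0 0 -0.003 0 0 25;1 0 0 -0.004 0 0 30;1 0 0 -0.005 0 0 35;1 0 0 -0.005 0 0 40;1 0 0 -0.006 0 0 45;1 0 0 -0.006 0 0 48;1 0 0 -0.006 0 0 48;1 0 0 -0.006 0 0 48")

```text
time_s: 10.05
eef_pos: [0.5093, 0.2334, 0.076]
eef_rot: [0.0, 0.999, -0.038, 0.001]
wrist_force: [0.7, -4.4, 1.1]
opening: 0.496
grasp_force: 61.3
```

```bash
python3 - <<'E'
from h import *
o,c,P,W=wpts();print(o["eef_pos"],o["wrist_force"],o["torque"],o["opening"])
m=((c["z_map"]>0)&(abs(W[...,2]-.102)<.009)&(np.hypot(W[...,0]-.508,W[...,1]-.234)<.018))
w=W[m];print(m.sum(),np.percentile(w[:,2],[5,25,50,75,95]))
cv2.imwrite("pics/w5.png",cv2.resize(c["img"][150:350,200:440,::-1],None,fx=2,fy=2))
E
```

```text
[0.50932769 0.23337703 0.076039  ] [ 0.67133445 -4.38290054  1.14130642] [-0.68519674 -0.10332689  0.06876381] 0.4964088357926338
4036 [0.10226993 0.10277789 0.10315666 0.10353641 0.10407956]
```

View pics/w5.png

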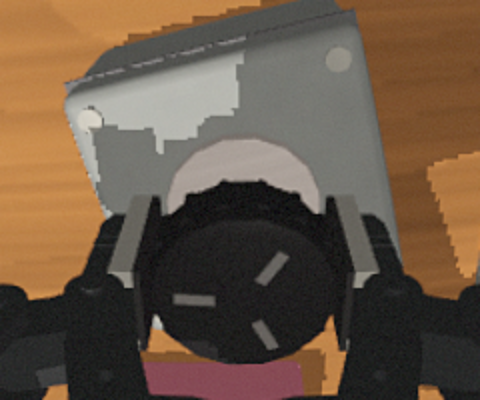

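The head has turned with the hand and its top is at about 0.103 m. Next I release, wait for it to spring back, and lift.

Call:
servo_tool(series="-0.6 0 0 0 0 0 0;-0.6 0 0 0 0 0 0;-0.6 0 0 0 0 0 0;-0.6 0 0 0 0 0 0;-0.6 0 0 -0.01 0 0 0;-0.6 0 0 -0.04 0 0 0;-0.6 0 0 -0.08 0 0 0;-0.6 0 0 -0.11 0 0 0;-0.6 0 0 -0.11 0 0 0;-0.6 0 0 -0.11 0 0 0;-0.6 0 0 -0.11 0 0 0")

```text
time_s: 11.02
eef_pos: [0.5083, 0.2339, 0.1853]
eef_rot: [-0.0, 0.999, -0.039, 0.0]
wrist_force: [0.0, -0.4, 0.1]
opening: 0.795
grasp_force: 0.0
```

```bash
python3 - <<'E'
from h import *
o,c,P,W=wpts();print(o["time_s"],o["eef_pos"],o["wrist_force"],o["opening"])
m=((c["z_map"]>0)&(abs(W[...,2]-.102)<.009)&(np.hypot(W[...,0]-.508,W[...,1]-.234)<.018))
w=W[m];print(m.sum(),np.percentile(w[:,2],[5,25,50,75,95]))
cv2.imwrite("pics/w6.png",cv2.resize(c["img"][100:300,200:440,::-1],None,fx=2,fy=2))
E
```

```text
11.0167 [0.50830143 0.23387729 0.18533229] [ 0.02413922 -0.42352303  0.11022552] 0.7953987503203184
1644 [0.10290098 0.10352057 0.10399742 0.10440432 0.10505913]
```

View pics/w6.png

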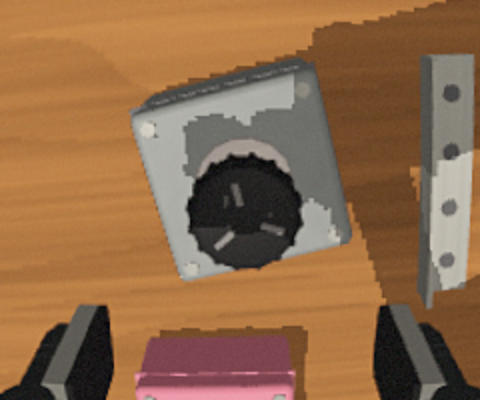

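The top is at 0.104 m, and the marks have turned back about 47° since release (upper one now at (237,195)). The hand is clear, so I'm handing in.

```bash
python3 -c "
from bench import ctrl
print(ctrl.hand_in())"
```

```text
the job is handed in; nothing more can be done
None
```

The stop button was pressed until it latched, turned about 48° clockwise and let go. It is up again (top at 0.104 m, head back near rest), nothing else was touched, and the job was handed in about 11 s in; the hand-in gave no verdict.

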